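Hold the tool-box lid at its balance point for fitting the stay

TASK

The lid stay of this pottery tool box has to be screwed on, and a colleague will do it while you hold the lid. First pull the small cabinet's drawer fully out to its stop, so that she can reach the stay inside, and leave it out; then take the lid by the tongue on its front edge, swing it up to its balance point, which lies about 10 degrees past upright, and finish there still gripping the tongue, the lid held still. Do not let the lid go over backwards, and leave the cup, the flask and the bowl where they stand.

Things in the scene. Friction and masses are not known exactly. Their poses are not given: they have to be found in the camera images.
- cabinet: Fixed brown wooden cabinet with one drawer, 180 deep x 180 wide x 100 high, left or right of the tool box. Origin on the table, on its centre line, 65 in FRONT of its front face; x axis points from there into the cabinet (the drawer pulls out towards -x), y to its left side seen from the robot, z up.
- drawer_handle (a point): Centre of the drawer's handle, which moves with it: a level round dark steel bar 12 thick, 90 long, along the cabinet's y axis, its centre line 45 in front of the drawer front and 74 above the table (26 below the cabinet's top). Two 8 thick stems join it to the front, 38 either side of its centre. Axes as cabinet.
- drawer (a joint): How far the drawer is out, in m: 0 shut, 0.110 at its stop (starts between 0 and 0.015). Slides with 1 to 3 N of friction and stays where it is left. Drawer front 78 high, the box behind it 50 high.
- toolbox: Fixed pale wooden tool box, 130 deep (x) x 200 wide (y) x 90 high, plus the 12 thick lid on top (top face 102 above the table). Origin at the centre of its underside; x axis points from its front (tongue side) to its hinge side, y to its left seen from the front, z up.
- hinge_mid (a point): Middle of the lid's hinge axis, which runs along the tool box's y axis on the far edge of the lid's top face: at (65, 0, 102) in the tool box's frame. Axes as toolbox.
- tongue_grip (a point): Point inside the wooden tongue that stands 50 out from the middle of the lid's front edge, in the lid's plane. Tongue 28 wide (along the hinge), 12 thick, tip 180 from the hinge axis; the point is 160 from it, mid-width, 6 below the lid's top plane, 96 above the table when shut. Pinched across the 28 with fingers down it can turn between them all the way up. x to the hinge; z up when shut.
- lid (a joint): Opening angle of the lid, rad: 0 shut, 1.571 upright, 2.6 fallen open behind; the tongue rises and swings over to the hinge side. Tools racked under the lid (down to 34 below its top face) make it balance at 1.745, 10 degrees past upright. The hinge is nearly free: let go, it falls shut below that angle, open above it. Lifting from shut takes 2 to 3 N at the tongue.
- teacup: Bystander: white ceramic cup, 76 across, 70 high, loose. Origin at the centre of its underside.
- flask: Bystander: round blue-glazed flask with a narrow neck, 90 across, 105 high, loose. Origin at the centre of its underside.
- bowl: Bystander: terracotta bowl, 120 across, 55 high, loose. Origin at the centre of its underside.

How it is judged:
On the way, in this order (a step that is already met when the one before it is completed fails the run):
1. the drawer is pulled out to its stop while the lid is still shut (value of joint drawer above 0.102 m and value of joint lid below 0.1 rad), for 0.2 s.
2. the lid is swung up by its tongue to the balance point (value of joint lid between 1.655 and 1.835 rad and contact force between the fingers and tongue above 3 N), for 0.2 s.
At the end, for the whole second after the job is handed in: Drawer out to its stop (within 8 mm); lid still (under 0.08 rad/s) within 0.09 rad (5 degrees) of its balance point at 1.745 rad, its tongue gripped by the fingers with more than 3 N; cup, flask and bowl within 30 mm of where they stood (all of step 2 and value of joint drawer above 0.102 m and velocity of joint lid between -0.08 and 0.08 rad/s and distance of each of teacup, flask, bowl from where it was at the start of the episode below 0.03 m); the arm keeps its last pose, push and grip.
It fails at once if the lid goes over backwards (value of joint lid above 2 rad).
It fails at once if cup, flask or bowl is pushed away (distance of any of teacup, flask, bowl from where it was at the start of the episode above 0.03 m).
It also fails if it takes over 61 s, if anything falls off the work surface, if the arm or the gripper's body presses on something with over 40 N, if the wrist force passes 120 N, or if a joint passes its speed limit or range.

ROBOT

A 6-joint arm with a two-finger parallel gripper is mounted at the origin on the work surface. World frame = base frame: x ahead of the robot, y to its left, z up, the work surface at z = 0. Lengths are in m, angles in rad, forces in N, time in s.
With the tool pointing down it reaches from about 0.3 to 0.95 m from the base axis. Payload 3.1 kg.
Tool frame: the origin (TCP) lies midway between the tips of the shut fingers; the grasp point (between the pads) lies 19 mm behind it; z points along the fingers, y is the direction in which the jaws open and shut (so a half turn about z gives the same grasp; the last joint's range is limited). The gripper opens to 85 mm and grips with 20 to 120 N. Pads are 22 mm wide; open, the fingers measure 114 mm over their backs; the gripper's body (76 mm by 85 mm) begins 54 mm behind the grasp point. The pads swing forward as they close: fully open they stand 13 mm farther back than shut.
Start: joints at [-1.251, 0.308, 1.634, -0, 1.2, -0.07], TCP at [0.237, -0.578, 0.231] pointing down, gripper open.
Joint ranges: [-3.06, 3.06], [-0.79, 1.96], [0.05, 2.63], [-1.19, 4.34], [0.05, 2.64], [-2.94, 2.94]. Speed limits (rad/s): [2.79, 2.79, 3.14, 3.14, 3.14, 3.14].

INTERFACE

Orientations are given as [roll, pitch, yaw] about the fixed x, y, z axes, in that order (R = Rz(yaw) Ry(pitch) Rx(roll)).
In Python, from cell import state, read_camera, close_job, boxes_of, landmark_of gives the robot as it stands.
- The arm moves only by the tool send_rows, never from a script. Its argument "increments" is one flat list of numbers, 7 for each row, row after row: the opening, from 0 (shut) to 1 (fully open), then the shift along the tool's x, y, z in mm, then the turn, a rotation vector about the tool's x, y, z in rad. In form: [gripper, dx, dy, dz, rx, ry, rz, gripper, dx, dy, dz, rx, ry, rz, ...]. A call has 1 to 10 rows; each row is the pose to reach, as a shift and turn from the pose commanded when the call began, along the tool's axes at that moment; what a row does not reach only later rows make up. A row lasts 1/12 s, in which the tool goes at most 41.7 mm and 7.16 degrees, less where a joint would pass 70% of its speed; a pose out of reach is approached as far as the arm can. A call with a gripper value outside its range is refused whole. The fingers move at their own pace and stop on an object; the grip force is fixed at half the most. Time passes only in rows, so rows that repeat a pose let the fingers close. It gives the time, the measured TCP pose, the force and the opening at its end, in the units of the state.
- state(): the state, without advancing time (a new reading comes with each control period).
- read_camera(name): name is "scene" or "top" or "wrist"; returns a dict with "image" (480x640x3 uint8, blue, green, red), "range_z" (480x640 float32, m along the optical axis (not along the pixel's ray), 0 where there is no reading), "mtx" (3x3 intrinsics, pixels), "world_to_cam" (4x4, takes a point from world to camera coordinates). Camera axes: x right, y down, z forward; pixel columns grow to the right and rows downward; lengths in m; the calibration is good to about 2 mm. A picture is of the moment at which its call begins.
- close_job(): hands the job in, once; it reports no verdict.
Trained networks look in the newest picture that a camera, given by its name, has taken for a name from the list of things; names that differ only in an ending like _2 or _b are one class to them, and where a whole thing is asked for, a point or a joint stands for the part that bears it (a point fixed in the world has none). Each returns a list of dicts, best first, with "score" (0 to 1); they miss things now and then, are a little off and sometimes report something else, mostly with a low value. They report only what shows in the picture. A call takes as long as a camera call.
- boxes_of(camera, label): "centre" ([column, row] in pixels, amid what is visible of it).
- landmark_of(camera, label): "centre" ([column, row] in pixels: a listed point, or the origin of a listed thing).
The state is a dict: "t": time; "q": joint angles; "joint_vel": joint speeds; "joint_efforts": joint torques, N m; "position": TCP position; "eef_rot": TCP orientation; "ft_force": force on the tool from outside, world axes, zero at the start; "moment": the same for the moment, N m; "opening": opening from 0.0 (shut) to 1.0 (fully open).
Only numpy, scipy, OpenCV 4.12 (cv2) and the standard library are available. Lean on these libraries where they do the work, as an engineer would, in place of code of your own. Each camera call takes 0.05 s, during which the arm holds its last target.

## Working session

There is one attempt and no reset: what is moved stays moved. The work goes in short steps, Python scripts to look and compute and a tool call to move; the robot and the scene stay as the last step left them, time stands still between calls to the robot, and variables do not carry over. Pictures are saved under pics/ and viewed, and the job is handed in when it is done.

Besides the shell and the picture viewer there is one more tool, called after "Request:" by a JSON object that holds its "method" and its "body". send_rows: Moves the arm, as the interface text tells. Its arguments: {"type":"object","properties":{"increments":{"type":"array"}},"required":["increments"]}

```bash
mkdir -p pics; ls; python3 - <<'E'
from cell import *
import cv2,numpy as np
print(state())
for n in ["scene","top"]:
    c=read_camera(n); cv2.imwrite(f"pics/{n}0.png",c["image"]); np.savez(f"{n}0.npz",**c)
    print(n,c["mtx"].tolist(),c["world_to_cam"].round(3).tolist())
    for l in ["cabinet","drawer_handle","toolbox","hinge_mid","tongue_grip","teacup","flask","bowl"]:
        print(l,[(d["score"],d["centre"]) for d in landmark_of(n,l)][:2])
E
```

```text
pics
{'t': 0.0, 'q': array([-1.25069490e+00,  3.09023158e-01,  1.63521186e+00, -2.76211289e-05,
        1.19972263e+00, -6.96805478e-02]), 'joint_vel': array([ 0.00214523, -0.00017006,  0.00039283,  0.00110395,  0.00037722,
        0.00052313]), 'joint_efforts': array([ 2.83805239e-04, -4.15257061e+01, -2.76665801e+01, -7.56570921e-05,
        1.01110907e-02, -2.16723970e-05]), 'position': array([ 0.23720393, -0.57732579,  0.23002374]), 'eef_rot': array([-3.13923161e+00, -1.39005724e-04,  3.89791859e-01]), 'ft_force': array([-0.2344107 , -0.23475212,  0.18590746]), 'moment': array([-0.02935173,  0.03758541,  0.00149702]), 'opening': 0.9953174420543938}
scene [[444.01437705465924, 0.0, 323.9647258403788], [0.0, 444.01437705465924, 236.8274280927277], [0.0, 0.0, 1.0]] [[-0.223, 0.975, -0.01, 0.097], [0.681, 0.148, -0.717, -0.276], [-0.698, -0.167, -0.697, 1.635], [0.0, 0.0, 0.0, 1.0]]
cabinet [(0.97, [364.2, 280.4]), (0.58, [365.5, 267.8])]
drawer_handle [(0.54, [364.7, 267.8])]
toolbox [(0.97, [246.1, 271.1])]
hinge_mid [(0.92, [236.0, 261.7])]
tongue_grip [(0.73, [246.2, 222.2])]
teacup [(0.56, [197.0, 217.4])]
flask [(0.83, [149.3, 269.8])]
bowl [(0.62, [486.7, 323.1]), (0.52, [235.2, 258.8])]
top [[589.7903102811603, 0.0, 317.6963271481092], [0.0, 589.7903102811603, 232.74039718032907], [0.0, 0.0, 1.0]] [[0.007, -1.0, 0.015, -0.01], [-0.99, -0.009, -0.141, 0.532], [0.141, -0.013, -0.99, 1.344], [0.0, 0.0, 0.0, 1.0]]
cabinet [(0.85, [255.8, 228.7])]
drawer_handle [(0.66, [254.7, 214.5]), (0.42, [489.4, 281.4])]
toolbox [(0.79, [396.6, 217.1])]
hinge_mid [(0.84, [398.7, 188.5])]
tongue_grip [(0.57, [411.6, 254.9]), (0.56, [488.0, 284.7])]
teacup [(0.59, [489.8, 282.1])]
flask [(0.84, [505.9, 193.1])]
bowl [(0.92, [122.2, 194.4])]
```

View pics/scene0.png

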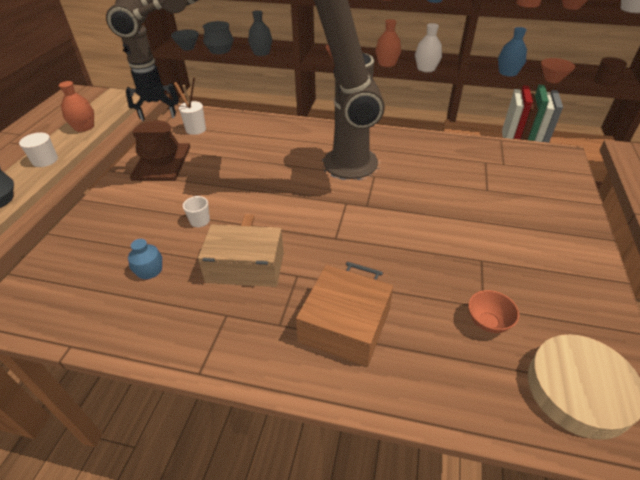

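View pics/top0.png

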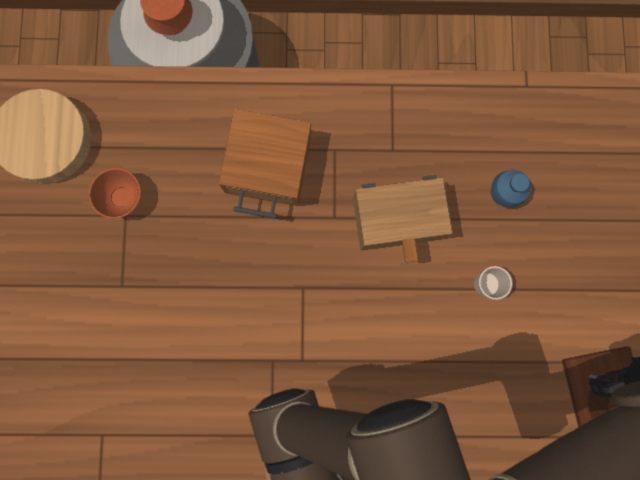

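The top view shows the cabinet at (265,155) with its handle at (256,211), and the tool box lid at (403,212) with its tongue at (411,251). The cup is at (495,283), the flask at (512,188) and the bowl at (115,193). Next I'll measure them with depth.

```bash
cat > h.py <<'E'
import numpy as np,cv2
def cloud(c):
    K=c["mtx"];T=c["world_to_cam"];z=c["range_z"]
    v,u=np.mgrid[0:480,0:640]
    p=np.stack([(u-K[0,2])/K[0,0]*z,(v-K[1,2])/K[1,1]*z,z],-1)
    return (p-T[:3,3])@T[:3,:3]
def pix_at_z(c,uv,z):
    K=c["mtx"];T=c["world_to_cam"]
    d=T[:3,:3].T@np.linalg.solve(K,[uv[0],uv[1],1]);o=-T[:3,:3].T@T[:3,3]
    return o+d*(z-o[2])/d[2]
E
python3 - <<'E'
from h import *
for n in["top","scene"]:
    c=dict(np.load(n+"0.npz"));P=cloud(c)
    if n=="top":
        R={"cab":(215,100,320,200),"lid":(350,172,458,252),"tongue":(402,238,422,268),"handle":(228,185,300,225)}
    else: R={"cab":(295,262,395,365),"lid":(195,222,290,290),"tongue":(238,212,258,228),"handle":(343,258,386,280)}
    for k,(a,b,e,f) in R.items():
        q=P[b:f,a:e].reshape(-1,3); ok=c["range_z"][b:f,a:e].ravel()>0
        lo={"handle":.06,"tongue":.085}.get(k,.09); hi=.12 if k!="handle" else .09
        q=q[ok&(q[:,2]>lo)&(q[:,2]<hi)]
        r=cv2.minAreaRect((q[:,:2]*1000).astype(np.float32))
        print(n,k,len(q),np.median(q[:,2]).round(4),r, q[:,:2].mean(0).round(4)); print(cv2.boxPoints(r).round(0).tolist())
c=dict(np.load("top0.npz"))
for k,uv,z in[("handle",(254.7,214.5),.074),("handlevis",(256.5,211.5),.078),("hinge",(398.7,188.5),.102),("tongue",(411.6,254.9),.096),("flask",(505.9,193.1),0),("bowl",(122,194.4),0),("cup",(489.5,282),0),("cabinet",(255.8,228.7),0)]:
    print(k,pix_at_z(c,uv,z).round(4))
E
```

```text
top cab 6096 0.101 ((706.5333251953125, 117.32929992675781), (180.97528076171875, 183.001953125), 80.3763656616211) [0.7049 0.1168]
[[601.0, 43.0], [782.0, 13.0], [812.0, 191.0], [631.0, 222.0]]
top lid 5352 0.1027 ((564.3900146484375, -199.08746337890625), (166.92941284179688, 201.64366149902344), 8.327899932861328) [ 0.5726 -0.1963]
[[467.0, -111.0], [496.0, -311.0], [662.0, -287.0], [632.0, -87.0]]
top tongue 319 0.1019 ((487.87646484375, -217.40867614746094), (52.21833419799805, 46.20066833496094), 4.101583003997803) [ 0.4877 -0.2094]
[[460.0, -196.0], [463.0, -242.0], [516.0, -239.0], [512.0, -193.0]]
top handle 542 0.0787 ((596.0934448242188, 120.20645904541016), (70.94906616210938, 163.85110473632812), 0.3708837628364563) [0.5944 0.1304]
[[560.0, 202.0], [561.0, 38.0], [632.0, 39.0], [631.0, 202.0]]
scene cab 4818 0.1005 ((707.4744262695312, 115.26529693603516), (180.29818725585938, 183.27365112304688), 80.39048767089844) [0.7161 0.1167]
[[602.0, 42.0], [783.0, 11.0], [813.0, 189.0], [632.0, 219.0]]
scene lid 2821 0.1026 ((571.9103393554688, -199.36138916015625), (155.96986389160156, 201.2920379638672), 7.822912693023682) [ 0.5819 -0.1955]
[[481.0, -110.0], [508.0, -310.0], [663.0, -288.0], [635.0, -89.0]]
scene tongue 167 0.1024 ((490.9452819824219, -205.40647888183594), (59.29056930541992, 54.62925720214844), 13.465993881225586) [ 0.4937 -0.2078]
[[456.0, -186.0], [468.0, -239.0], [526.0, -225.0], [513.0, -172.0]]
scene handle 203 0.0782 ((584.5100708007812, 136.63217163085938), (100.62245178222656, 33.259578704833984), 82.10210418701172) [0.5786 0.1379]
[[561.0, 89.0], [594.0, 85.0], [608.0, 184.0], [575.0, 189.0]]
handle [0.5676 0.1393 0.074 ]
handlevis [0.5739 0.135  0.078 ]
hinge [ 0.6255 -0.1872  0.102 ]
tongue [ 0.4755 -0.2152  0.096 ]
flask [ 0.6393 -0.4651  0.    ]
bowl [0.6265 0.4678 0.    ]
cup [ 0.4221 -0.4175  0.    ]
cabinet [0.5457 0.1429 0.    ]
```

```bash
python3 - <<'E'
from h import *
for n in["top","scene"]:
    c=dict(np.load(n+"0.npz"));P=cloud(c).reshape(-1,3);P=P[c["range_z"].ravel()>0]
    for yaw in (8.0,):
        a=np.radians(yaw);q=P-[0.56,-0.2,0];x=q[:,0]*np.cos(a)+q[:,1]*np.sin(a);y=-q[:,0]*np.sin(a)+q[:,1]*np.cos(a);z=q[:,2]
        m=(abs(x)<.15)&(abs(y)<.14)&(z>.093)&(z<.112)
        print(n,"x hist",np.histogram(x[m],np.arange(-.13,.12,.005)))
        print("y hist",np.histogram(y[m&(x>-.05)],np.arange(-.115,.12,.005)))
        t=m&(x<-.075)&(x>-.115); print("tongue y",np.percentile(y[t],[1,5,50,95,99]).round(4),t.sum(), "tip",np.percentile(x[t],[1,3]))
        lm=m&(abs(y)<.09)
        for s in(-1,1):
            e=[];
            for y0 in np.arange(-.085,.09,.01):
                k=m&(abs(y-y0)<.005)
                e.append(x[k].max() if s>0 else x[k&(x>-.076)].min())
            print(s,np.round(e,4))
    a=np.radians(-9.5);q=P-[0.6165,.1315,0];x=q[:,0]*np.cos(a)+q[:,1]*np.sin(a);y=-q[:,0]*np.sin(a)+q[:,1]*np.cos(a);z=q[:,2]
    m=(x<-.03)&(x>-.08)&(abs(y)<.1)&(z>.06)&(z<.09)
    print("bar x",np.percentile(x[m],[2,25,50,75,98]).round(4),"y",np.percentile(y[m],[1,50,99]).round(4),"z",np.percentile(z[m],[2,50,98]).round(4), np.polyfit(y[m],x[m],1))
E
```

```text
top x hist (array([  0,   0,   0,   0,   0,   0,  30,  30,  27,  31,  29,  29,  28,
        29,  30,  38, 209, 193, 204, 200, 192, 198, 195, 196, 193, 198,
       193, 201, 186, 200, 193, 190, 195, 191, 194, 200, 189, 187, 196,
       192, 186, 186,  68,  31,   0,   0,   0,   0,   0]), array([-1.30000000e-01, -1.25000000e-01, -1.20000000e-01, -1.15000000e-01,
       -1.10000000e-01, -1.05000000e-01, -1.00000000e-01, -9.50000000e-02,
       -9.00000000e-02, -8.50000000e-02, -8.00000000e-02, -7.50000000e-02,
       -7.00000000e-02, -6.50000000e-02, -6.00000000e-02, -5.50000000e-02,
       -5.00000000e-02, -4.50000000e-02, -4.00000000e-02, -3.50000000e-02,
       -3.00000000e-02, -2.50000000e-02, -2.00000000e-02, -1.50000000e-02,
       -1.00000000e-02, -5.00000000e-03,  1.11022302e-16,  5.00000000e-03,
        1.00000000e-02,  1.50000000e-02,  2.00000000e-02,  2.50000000e-02,
        3.00000000e-02,  3.50000000e-02,  4.00000000e-02,  4.50000000e-02,
        5.00000000e-02,  5.50000000e-02,  6.00000000e-02,  6.50000000e-02,
        7.00000000e-02,  7.50000000e-02,  8.00000000e-02,  8.50
[... 3899 characters left out ...]
       6.50000000e-02,  7.00000000e-02,  7.50000000e-02,  8.00000000e-02,
        8.50000000e-02,  9.00000000e-02,  9.50000000e-02,  1.00000000e-01,
        1.05000000e-01,  1.10000000e-01,  1.15000000e-01]))
tongue y [-0.0149 -0.0138 -0.0002  0.0124  0.0126] 58 tip [-0.09865323 -0.09774802]
-1 [-0.0497 -0.0444 -0.0471 -0.0495 -0.0488 -0.0476 -0.0501 -0.0729 -0.0742
 -0.0745 -0.0754 -0.0525 -0.0494 -0.0488 -0.0479 -0.0497 -0.0483 -0.0486]
1 [0.089  0.0878 0.0894 0.0883 0.0831 0.0826 0.0822 0.0832 0.0832 0.0824
 0.0814 0.0825 0.0827 0.0825 0.09   0.0896 0.0901 0.088 ]
bar x [-0.0474 -0.0428 -0.0402 -0.0381 -0.0323] y [-0.0488 -0.0002  0.0482] z [0.0709 0.0783 0.0826] [ 0.00051083 -0.04033539]
```

```bash
cat >> h.py <<'E'
from scipy.spatial.transform import Rotation as Ro
def plan(s,p,yaw,roll=np.pi,pitch=0):
    R=Ro.from_euler('xyz',s["eef_rot"]);G=Ro.from_euler('xyz',[roll,pitch,yaw])
    return (1000*R.inv().apply(np.array(p)-s["position"])).round(1),(R.inv()*G).as_rotvec().round(4)
E
python3 - <<'E'
from cell import *; from h import *
print(plan(state(),[.573,.139,.20],np.radians(80.5)))
E
```

```text
(array([ 582.9, -535.8,   31.3]), array([ 0.    ,  0.    , -1.0151]))
```

Request:
{"method": "send_rows", "body": {"increments": [0.4,40,-37,2,0,0,-0.07,0.4,68,-62,3,0,0,-0.12,0.4,97,-89,5,0,0,-0.17,0.4,126,-116,7,0,0,-0.22,0.4,155,-142,8,0,0,-0.27,0.4,184,-169,10,0,0,-0.32,0.4,213,-196,11,0,0,-0.37,0.4,242,-222,13,0,0,-0.42,0.4,271,-249,14,0,0,-0.47,0.4,291,-268,15,0,0,-0.51]}}

```text
t: 1.73
position: [0.4056, -0.2168, 0.2164]
eef_rot: [3.141, -0.001, 0.903]
ft_force: [0.8, -0.4, 0.3]
opening: 0.402
```

```bash
python3 - <<'E'
from cell import *; from h import *
s=state();print(s["t"],s["position"],s["eef_rot"],s["opening"])
print(plan(s,[.573,.139,.20],np.radians(80.5)))
E
```

```text
1.7333 [ 0.40556415 -0.21681922  0.21644438] [ 3.14138864e+00 -1.08457861e-03  9.03235230e-01] 0.4016265567050076
(array([383.1, -88.8,  16.8]), array([ 5.000e-04, -1.000e-03, -5.018e-01]))
```

Request:
{"method": "send_rows", "body": {"increments": [0.4,40,-9,2,0,0,-0.05,0.4,80,-18,4,0,0,-0.1,0.4,120,-28,5,0,0,-0.16,0.4,160,-37,7,0,0,-0.21,0.4,200,-46,9,0,0,-0.26,0.4,240,-56,11,0,0,-0.32,0.4,280,-65,12,0,0,-0.37,0.4,320,-74,14,0,0,-0.42,0.4,360,-83,16,0,0,-0.47,0.4,383,-89,17,0,0,-0.502]}}

```text
t: 2.57
position: [0.5748, 0.1396, 0.1994]
eef_rot: [3.14, -0.002, 1.406]
ft_force: [1.1, -0.2, 0.8]
opening: 0.394
```

```bash
python3 - <<'E'
from cell import *; from h import *
c=read_camera("wrist");cv2.imwrite("pics/w1.png",c["image"])
s=state();print(s["t"],s["position"],s["eef_rot"],s["opening"])
P=cloud(c).reshape(-1,3);P=P[c["range_z"].ravel()>0]
a=np.radians(-9.5);q=P-[0.6165,.1315,0];x=q[:,0]*np.cos(a)+q[:,1]*np.sin(a);y=-q[:,0]*np.sin(a)+q[:,1]*np.cos(a);z=q[:,2]
m=(x<-.02)&(x>-.09)&(abs(y)<.03)&(z>.06)&(z<.09)
if m.any(): print("bar x",np.percentile(x[m],[2,25,50,75,98]).round(4),"z",np.percentile(z[m],[2,50,98]).round(4),m.sum(),np.polyfit(y[m],x[m],1))
m=(x<-.02)&(x>-.09)&(z>.06)&(z<.09);print(np.percentile(y[m],[1,99]))
print(plan(s,[.573,.139,.055],np.radians(80.5)))
E
```

```text
2.6167 [0.57595055 0.14230627 0.1994493 ] [ 3.13873377 -0.00491732  1.40817303] 0.3997311322990836
bar x [-0.0517 -0.0489 -0.0462 -0.0428 -0.04  ] z [0.0733 0.0779 0.0797] 1476 [ 0.00307911 -0.04590636]
[-0.04748254  0.04858587]
(array([ -4.5,  -2.8, 144.4]), array([ 0.0029, -0.0049,  0.0032]))
```

View pics/w1.png

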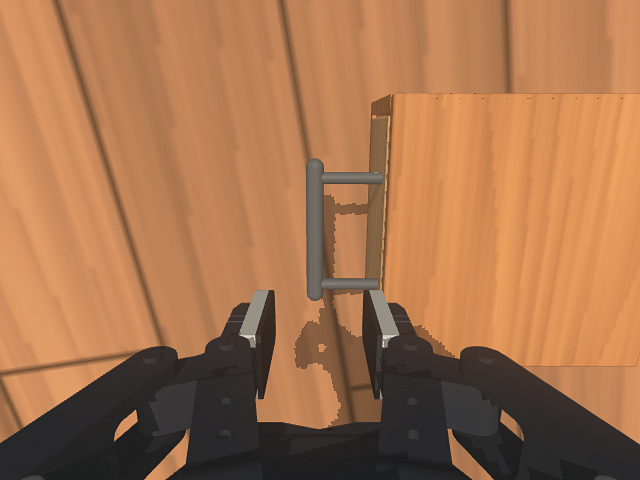

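The wrist view shows the handle bar at (315,230) with its stems running to the drawer front at (380,230). The bar lies between the jaw planes, about 2 mm in front of where I estimated. Now I'll go down.

Request:
{"method": "send_rows", "body": {"increments": [0.4,0,-2,0,0,0,0,0.4,0,-2,25,0,0,0,0.4,0,-2,50,0,0,0,0.4,0,-2,75,0,0,0,0.4,0,-2,85,0,0,0,0.4,0,-2,85,0,0,0]}}

```text
t: 3.12
position: [0.568, 0.1344, 0.1112]
eef_rot: [-3.135, 0.003, 1.4]
ft_force: [-0.1, -0.5, 0.1]
opening: 0.399
```

```bash
python3 - <<'E'
from cell import *; from h import *
s=state();print(s["t"],s["position"],s["eef_rot"],s["opening"])
print(plan(s,[.571,.139,.055],np.radians(80.5)))
E
```

```text
3.1167 [0.56799401 0.13442213 0.11115554] [-3.13472113e+00  2.64026629e-03  1.40041711e+00] 0.398866549410599
(array([ 5.2,  2.6, 56.1]), array([-0.0069,  0.0026, -0.0046]))
```

Request:
{"method": "send_rows", "body": {"increments": [0.4,0,0,0,0,0,0,0.4,0,0,15,0,0,0,0.4,0,0,30,0,0,0,0.4,0,0,45,0,0,0,0.4,0,0,58,0,0,0,0.4,0,0,58,0,0,0,0.4,0,0,58,0,0,0]}}

```text
t: 3.7
position: [0.5715, 0.1358, 0.0567]
eef_rot: [3.141, 0.0, 1.402]
ft_force: [-0.3, -1.2, 1.1]
opening: 0.398
```

```bash
python3 - <<'E'
from cell import *; from h import *
s=state();print(s["t"],s["position"],s["eef_rot"],s["opening"],s["ft_force"])
print(plan(s,[.571,.139,.055],np.radians(80.5)))
c=read_camera("wrist");cv2.imwrite("pics/w2.png",c["image"])
E
```

```text
3.7 [0.57151451 0.13582596 0.0567432 ] [3.14144174e+00 7.32493321e-06 1.40152914e+00] 0.3984468940400506 [-0.3499266  -1.157443    1.10185129]
(array([ 3. , -1. ,  1.7]), array([ 0.0002,  0.    , -0.0035]))
```

View pics/w2.png

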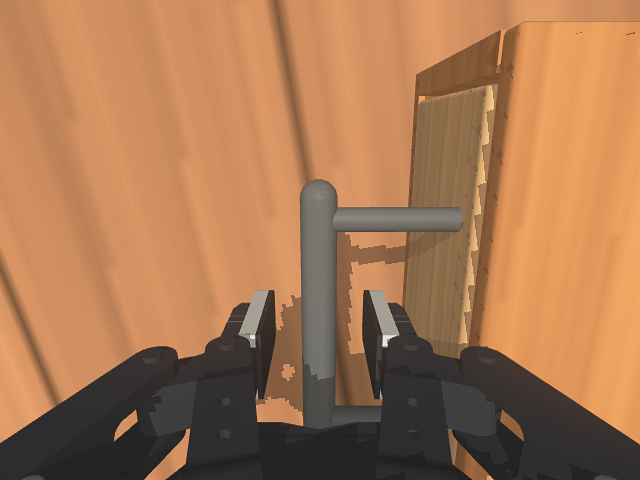

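The bar, at (318,300), runs centred between the pads at (260,340) and (378,340). I'll close on it.

Request:
{"method": "send_rows", "body": {"increments": [0.0,0,0,2,0,0,0,0.0,0,0,2,0,0,0,0.0,0,0,2,0,0,0,0.0,0,0,2,0,0,0,0.0,0,0,2,0,0,0,0.0,0,0,2,0,0,0]}}

```text
t: 4.25
position: [0.572, 0.1362, 0.0554]
eef_rot: [3.14, -0.001, 1.402]
ft_force: [-1.2, -0.7, 6.1]
opening: 0.118
```

Request:
{"method": "send_rows", "body": {"increments": [0.0,0,-10,2,0,0,0,0.0,0,-25,2,0,0,0,0.0,0,-40,2,0,0,0,0.0,0,-55,2,0,0,0,0.0,0,-70,2,0,0,0,0.0,0,-83,2,0,0,0,0.0,0,-94,2,0,0,0,0.0,0,-102,2,0,0,0,0.0,0,-106,2,0,0,0,0.0,0,-106,2,0,0,0]}}

```text
t: 5.08
position: [0.4692, 0.1536, 0.0554]
eef_rot: [3.136, -0.0, 1.403]
ft_force: [-1.9, -3.4, 17.1]
opening: 0.118
```

```bash
python3 - <<'E'
from cell import *; from h import *
s=state();print(s["t"],s["position"],s["eef_rot"],s["opening"],s["ft_force"])
print(np.linalg.norm(s["position"][:2]-[.572,.1362]))
c=read_camera("top");cv2.imwrite("pics/t2.png",c["image"])
E
```

```text
5.0833 [0.46916466 0.15359594 0.05536449] [ 3.13594735e+00 -3.44339737e-04  1.40314968e+00] 0.1183756397422705 [-1.92533508 -3.43370529 17.09592208]
0.10429633416915289
```

View pics/t2.png

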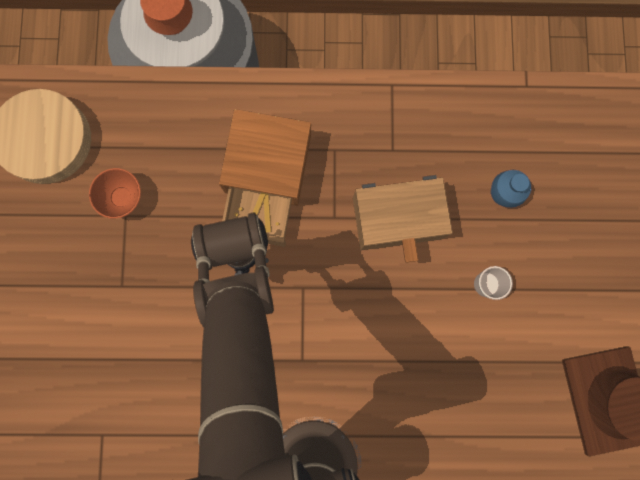

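The picture shows the drawer well out at (255,215), gripped. I'll pull on gently until I feel the stop, easing the downward load as I go.

Request:
{"method": "send_rows", "body": {"increments": [0.0,0,-3,-2,0,0,0,0.0,0,-6,-2,0,0,0,0.0,0,-9,-2,0,0,0,0.0,0,-9,-2,0,0,0]}}

```text
t: 5.47
position: [0.4636, 0.1546, 0.0555]
eef_rot: [3.128, -0.001, 1.404]
ft_force: [10.7, -6.4, -4.6]
opening: 0.118
```

Request:
{"method": "send_rows", "body": {"increments": [0.0,0,0,0,0,0,0,0.0,0,0,0,0,0,0,0.4,0,2,0,0,0,0,0.4,0,3,0,0,0,0,0.4,0,3,0,0,0,0,0.4,0,3,0,0,0,0,0.4,0,3,-20,0,0,0,0.4,0,3,-50,0,0,0,0.4,0,3,-85,0,0,0,0.4,0,3,-110,0,0,0]}}

```text
t: 6.3
position: [0.4606, 0.1552, 0.166]
eef_rot: [3.141, -0.0, 1.402]
ft_force: [0.6, -0.2, -0.0]
opening: 0.402
```

```bash
python3 - <<'E'
from cell import *; from h import *
s=state();print(s["t"],s["position"],s["eef_rot"],s["opening"],s["ft_force"])
c=read_camera("wrist");cv2.imwrite("pics/w3.png",c["image"])
P=cloud(c).reshape(-1,3);P=P[c["range_z"].ravel()>0]
a=np.radians(-9.5);q=P-[0.6165,.1315,0];x=q[:,0]*np.cos(a)+q[:,1]*np.sin(a);y=-q[:,0]*np.sin(a)+q[:,1]*np.cos(a);z=q[:,2]
m=(x<-.13)&(x>-.19)&(abs(y)<.03)&(z>.06)&(z<.09)
print("bar x",np.percentile(x[m],[2,50,98]).round(4),m.sum())
print(plan(s,[.481,-.211,.165],np.radians(8)))
E
```

```text
6.3 [0.46064554 0.15520394 0.16601772] [ 3.14134826e+00 -4.80422041e-04  1.40220280e+00] 0.4023662015742156 [ 0.5750431  -0.22934088 -0.04304719]
bar x [-0.1613 -0.1558 -0.1498] 1873
(array([-357.6,   81.5,    0.9]), array([-1.0000e-04, -6.0000e-04,  1.2626e+00]))
```

View pics/w3.png

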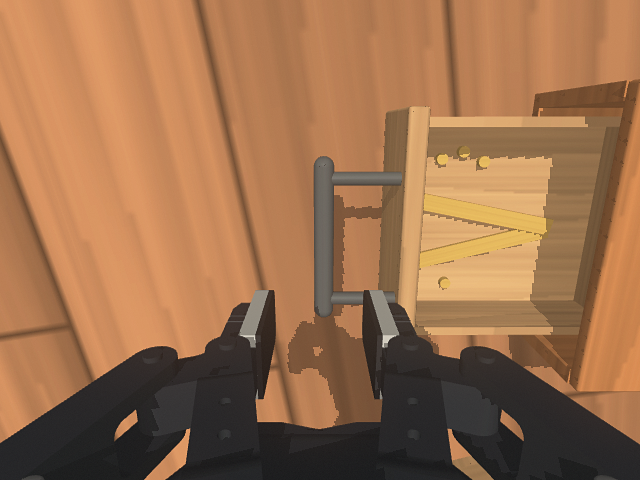

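The handle bar now stands 156 mm in front of the cabinet face, so the drawer is out to its stop. Next I'll go above the tongue.

Request:
{"method": "send_rows", "body": {"increments": [0.6,-30,7,-15,0,0,0.11,0.7,-65,15,-15,0,0,0.22,0.7,-100,23,-15,0,0,0.34,0.7,-135,31,-15,0,0,0.46,0.7,-170,39,-15,0,0,0.58,0.7,-205,47,-15,0,0,0.7,0.7,-240,55,-15,0,0,0.82,0.7,-275,63,-15,0,0,0.94,0.7,-310,71,-15,0,0,1.06,0.7,-340,78,-15,0,0,1.17]}}

```text
t: 7.18
position: [0.4798, -0.1951, 0.1787]
eef_rot: [-3.141, 0.001, 0.225]
ft_force: [0.5, 0.7, -0.2]
opening: 0.694
```

```bash
python3 - <<'E'
from cell import *; from h import *
s=state();print(s["t"],s["position"],s["eef_rot"],s["opening"],s["ft_force"])
print(plan(s,[.481,-.211,.165],np.radians(8)))
E
```

```text
7.1833 [ 0.47983506 -0.19508598  0.17866444] [-3.14096996e+00  6.84708311e-04  2.25492251e-01] 0.6940713945229833 [ 0.49861429  0.66884952 -0.20672714]
(array([-2.4, 15.8, 13.7]), array([-0.0006,  0.0007,  0.0859]))
```

Request:
{"method": "send_rows", "body": {"increments": [0.7,-2,16,10,0,0,0.086,0.7,-2,16,14,0,0,0.086,0.7,-2,16,14,0,0,0.086,0.7,-2,16,14,0,0,0.086]}}

```text
t: 7.52
position: [0.4812, -0.208, 0.1642]
eef_rot: [-3.139, 0.002, 0.147]
ft_force: [-0.3, 0.2, 0.3]
opening: 0.699
```

```bash
python3 - <<'E'
from cell import *; from h import *
c=read_camera("wrist");cv2.imwrite("pics/w4.png",c["image"])
s=state();print(s["t"],s["position"],s["eef_rot"],s["opening"],s["ft_force"])
P=cloud(c).reshape(-1,3);P=P[c["range_z"].ravel()>0]
q=P-[0.56,-0.2,0];a=np.radians(8);x=q[:,0]*np.cos(a)+q[:,1]*np.sin(a);y=-q[:,0]*np.sin(a)+q[:,1]*np.cos(a);z=q[:,2]
m=(x<-.053)&(x>-.12)&(abs(y)<.035)&(z>.09)&(z<.11)
print("tongue y",np.percentile(y[m],[1,50,99]).round(4),"x",np.percentile(x[m],[1,99]).round(4),np.median(z[m]),m.sum())
if m.sum()>20: 
  r=cv2.minAreaRect((np.c_[x,y][m]*1000).astype(np.float32));print(r)
print(plan(s,[.481,-.211,.077],np.radians(8)))
E
```

```text
7.5667 [ 0.481686   -0.20795526  0.16470358] [-3.13996968e+00  1.25156574e-03  1.47900837e-01] 0.7038423275283117 [0.29306555 0.01816125 0.05732024]
tongue y [-0.0143 -0.0007  0.0131] x [-0.1008 -0.0535] 0.1007522122436234 4331
((-77.59883117675781, -0.7620725631713867), (28.050756454467773, 49.18091583251953), 89.99443817138672)
(array([-1. ,  3.1, 87.7]), array([-0.0016,  0.0013,  0.0083]))
```

View pics/w4.png

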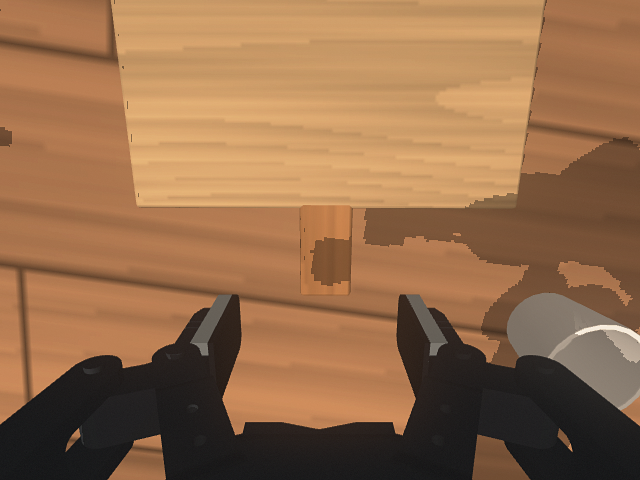

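The tongue is at (326,250), square and centred between the open jaws. The cup at (590,350) is clear of the fingers. I'll go down and grip.

Request:
{"method": "send_rows", "body": {"increments": [0.7,-2,4,20,0,0,0.008,0.7,-2,4,45,0,0,0.008,0.7,-2,4,65,0,0,0.008,0.7,-2,4,80,0,0,0.008,0.7,-2,4,88,0,0,0.008,0.7,-2,4,88,0,0,0.008,0.7,-2,4,88,0,0,0.008]}}

```text
t: 8.15
position: [0.4811, -0.2129, 0.0775]
eef_rot: [-3.141, 0.0, 0.139]
ft_force: [-0.1, 0.4, 0.2]
opening: 0.701
```

```bash
python3 - <<'E'
from cell import *; from h import *
c=read_camera("wrist");cv2.imwrite("pics/w5.png",c["image"])
s=state();print(s["t"],s["position"],s["eef_rot"],s["opening"],s["ft_force"])
print(plan(s,[.480,-.212,.077],np.radians(8)))
E
```

```text
8.2 [ 0.48177551 -0.21349493  0.07824669] [ 3.14070752e+00 -1.29888586e-03  1.39059160e-01] 0.6987458852361774 [-0.67885174  0.12641178  0.04148446]
(array([-1.6, -1.7,  1.2]), array([ 0.0009, -0.0013, -0.0006]))
```

View pics/w5.png

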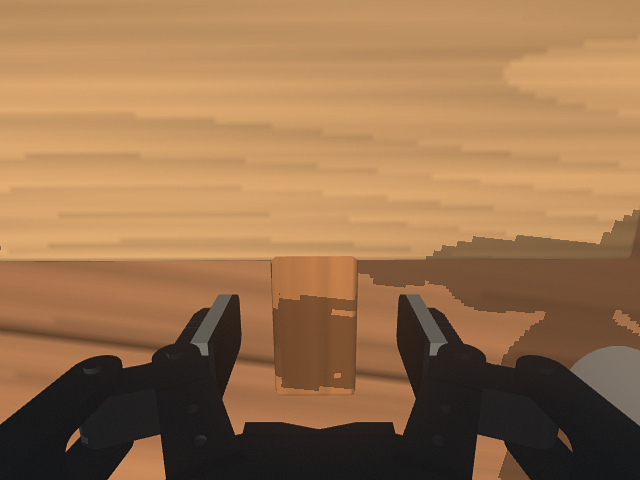

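Request:
{"method": "send_rows", "body": {"increments": [0.7,-1,0,3,0,0,0,0.0,-1,0,3,0,0,0,0.0,-1,0,3,0,0,0,0.0,-1,0,3,0,0,0,0.0,-1,0,3,0,0,0,0.0,-1,0,3,0,0,0,0.0,-1,0,3,0,0,0]}}

```text
t: 8.78
position: [0.4798, -0.2118, 0.0752]
eef_rot: [-3.137, 0.0, 0.136]
ft_force: [-0.3, 7.4, 7.7]
opening: 0.313
```

```bash
python3 - <<'E'
from cell import *; from h import *
s=state();print(s["t"],s["position"],s["eef_rot"],s["opening"],s["ft_force"])
# arc plan: grip point g = TCP up dz; hinge in local frame
a=np.radians(8); xh=np.array([np.cos(a),np.sin(a),0])
hinge=np.array([.56,-.2,.102])+.0795*xh-.0007*np.array([-np.sin(a),np.cos(a),0])
g0=s["position"]+[0,0,.021]
d=g0-hinge; rx,rz=d@xh,d[2]; print(hinge,rx,rz)
R=Ro.from_euler('xyz',s["eef_rot"])
for th in np.arange(0,1.75,.05).tolist()+[1.745]:
    nx=rx*np.cos(th)+rz*np.sin(th); nz=-rx*np.sin(th)+rz*np.cos(th)
    w=(nx-rx)*xh+np.array([0,0,nz-rz]); print(round(th,3),(1000*R.inv().apply(w)).round(1))
E
```

```text
8.7833 [ 0.47982014 -0.21179409  0.07522333] [-3.13736619e+00  1.86307903e-04  1.36474847e-01] 0.3134050719860384 [-0.27926603  7.42826035  7.67855533]
[ 0.63882373 -0.18962893  0.102     ] -0.16054097502129694 -0.005776670379593368
0.0 [0. 0. 0.]
0.05 [-0.1 -0.  -8. ]
0.1 [  0.2  -0.1 -16.1]
0.15 [  0.9  -0.1 -24.1]
0.2 [  2.   -0.1 -32. ]
0.25 [  3.6  -0.2 -39.9]
0.3 [  5.5  -0.2 -47.7]
0.35 [  7.7  -0.3 -55.4]
0.4 [ 10.4  -0.3 -63. ]
0.45 [ 13.5  -0.3 -70.4]
0.5 [ 16.9  -0.4 -77.7]
0.55 [ 20.6  -0.4 -84.8]
0.6 [ 24.8  -0.5 -91.7]
0.65 [ 29.2  -0.5 -98.3]
0.7 [  34.    -0.6 -104.8]
0.75 [  39.1   -0.6 -111. ]
0.8 [  44.5   -0.6 -116.9]
0.85 [  50.2   -0.7 -122.6]
0.9 [  56.2   -0.7 -128. ]
0.95 [  62.4   -0.8 -133. ]
1.0 [  68.9   -0.8 -137.8]
1.05 [  75.6   -0.8 -142.2]
1.1 [  82.5   -0.9 -146.2]
1.15 [  89.7   -0.9 -150. ]
1.2 [  97.    -1.  -153.3]
1.25 [ 104.4   -1.  -156.3]
1.3 [ 112.    -1.  -158.9]
1.35 [ 119.7   -1.1 -161.2]
1.4 [ 127.5   -1.1 -163. ]
1.45 [ 135.4   -1.1 -164.5]
1.5 [ 143.4   -1.2 -165.5]
1.55 [ 151.4   -1.2 -166.2]
1.6 [ 159.4   -1.2 -166.4]
1.65 [ 167.5   -1.2 -166.3]
1.7 [ 175.5   -1.3 -165.8]
1.745 [ 182.6   -1.3 -164.9]
```

Gripped: opening 0.313 is about 27 mm. I'll swing the lid up along the arc in stages.

Request:
{"method": "send_rows", "body": {"increments": [0.0,0,0,-4,0,0,0,0.0,0,0,-10,0,0,0,0.0,0,0,-16,0,0,0,0.0,1,0,-24,0,0,0,0.0,2,0,-32,0,0,0,0.0,3.6,0,-40,0,0,0,0.0,5.5,0,-47.7,0,0,0,0.0,7.7,0,-55.4,0,0,0,0.0,10.4,0,-63,0,0,0,0.0,10.4,0,-63,0,0,0]}}

```text
t: 9.62
position: [0.489, -0.2104, 0.1373]
eef_rot: [-3.137, 0.003, 0.138]
ft_force: [0.8, 6.1, -6.1]
opening: 0.317
```

```bash
cat > lid.py <<'E'
from cell import *; from h import *
def lid():
    s=state();a=np.radians(8); xh=np.array([np.cos(a),np.sin(a),0])
    d=s["position"]+[0,0,.021]-np.array([.63882,-.18963,.102]);rx,rz=d@xh,d[2]
    th=np.arctan2(rz,-rx)+np.arctan2(.0058,.1605)
    print(round(s["t"],2),s["position"].round(4),s["eef_rot"].round(4),s["opening"].round(3),s["ft_force"].round(1),s["moment"].round(2),"theta",th.round(3),"r",np.hypot(rx,rz).round(4))
    return s
E
python3 - <<'E'
from lid import *
lid();c=read_camera("scene");cv2.imwrite("pics/s6.png",c["image"][150:350,120:420].repeat(2,0).repeat(2,1))
E
```

```text
Traceback (most recent call last):
  File "lid.py", line 6, in lid
    print(round(s["t"],2),s["position"].round(4),s["eef_rot"].round(4),s["opening"].round(3),s["ft_force"].round(1),s["moment"].round(2),"theta",th.round(3),"r",np.hypot(rx,rz).round(4))
                                                                       ^^^^^^^^^^^^^^^^^^
AttributeError: 'float' object has no attribute 'round'
```

```bash
sed -i 's/s\["opening"\].round(3)/round(s["opening"],3)/' lid.py
python3 - <<'E'
from lid import *
lid();c=read_camera("scene");cv2.imwrite("pics/s6.png",c["image"][150:350,120:420].repeat(2,0).repeat(2,1))
E
```

```text
9.62 [ 0.489  -0.2104  0.1373] [-3.1372e+00  3.1000e-03  1.3810e-01] 0.317 [ 0.8  6.1 -6.1] [0.8  0.34 0.19] theta 0.392 r 0.1614
```

View pics/s6.png

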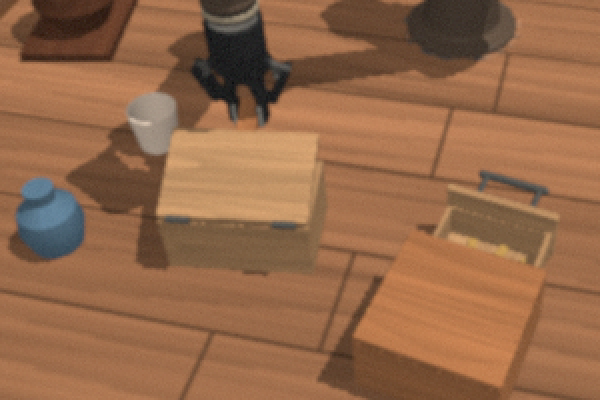

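The lid is partly raised with the tongue in the fingers, at (250,115) in the crop. The drawer is still out and the cup and flask have not moved. I'll go on.

Request:
{"method": "send_rows", "body": {"increments": [0.0,3.1,0,-7.4,0,0,0,0.0,6.5,0,-14.7,0,0,0,0.0,10.2,0,-21.8,0,0,0,0.0,14.4,0,-28.7,0,0,0,0.0,18.8,0,-35.3,0,0,0,0.0,23.6,0,-41.8,0,0,0,0.0,28.7,0,-48,0,0,0,0.0,34.1,0,-53.9,0,0,0,0.0,39.8,0,-59.6,0,0,0,0.0,45.8,0,-65,0,0,0]}}

```text
t: 10.5
position: [0.5325, -0.2041, 0.2011]
eef_rot: [-3.136, 0.008, 0.137]
ft_force: [-3.2, 6.1, -5.1]
opening: 0.314
```

```bash
python3 - <<'E'
from lid import *
lid()
E
```

```text
10.5 [ 0.5325 -0.2041  0.2011] [-3.1358  0.0079  0.1375] 0.314 [-3.2  6.1 -5.1] [ 0.68  0.87 -0.05] theta 0.878 r 0.161
```

Request:
{"method": "send_rows", "body": {"increments": [0.0,6.2,0,-5,0,0,0,0.0,12.7,0,-9.8,0,0,0,0.0,19.4,0,-14.2,0,0,0,0.0,26.3,0,-18.2,0,0,0,0.0,33.5,0,-22,0,0,0,0.0,40.8,0,-25.3,0,0,0,0.0,48.2,0,-28.3,0,0,0,0.0,55.8,0,-30.9,0,0,0,0.0,63.5,0,-33.2,0,0,0,0.0,71.3,0,-35,0,0,0]}}

```text
t: 11.33
position: [0.603, -0.1939, 0.2367]
eef_rot: [-3.135, 0.009, 0.138]
ft_force: [-7.0, 7.8, -2.0]
opening: 0.316
```

```bash
python3 - <<'E'
from lid import *
lid();c=read_camera("scene");cv2.imwrite("pics/s7.png",c["image"][150:350,120:420].repeat(2,0).repeat(2,1))
E
```

```text
11.33 [ 0.603  -0.1939  0.2367] [-3.1353  0.009   0.1376] 0.316 [-7.   7.8 -2. ] [ 0.79  1.65 -0.04] theta 1.379 r 0.1598
```

View pics/s7.png

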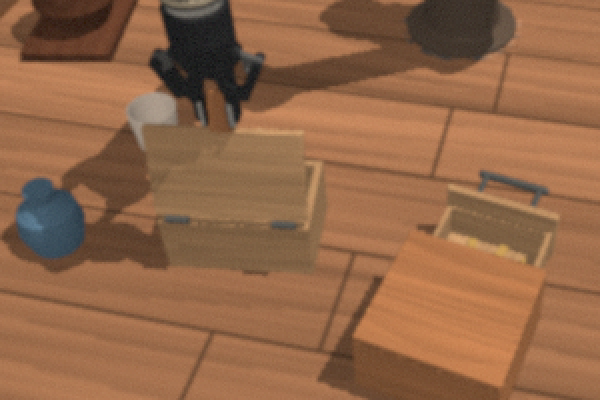

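Request:
{"method": "send_rows", "body": {"increments": [0.0,7.9,0,-1.5,0,0,0,0.0,15.9,0,-2.5,0,0,0,0.0,23.9,0,-3.2,0,0,0,0.0,31.9,0,-3.4,0,0,0,0.0,38,0,-3.3,0,0,0,0.0,43,0,-3.1,0,0,0,0.0,48,0,-2.8,0,0,0,0.0,51,0,-2.4,0,0,0,0.0,51,0,-2.4,0,0,0,0.0,51,0,-2.4,0,0,0]}}

```text
t: 12.22
position: [0.6546, -0.1864, 0.2395]
eef_rot: [-3.135, 0.006, 0.138]
ft_force: [-5.9, 7.8, -1.4]
opening: 0.319
```

```bash
python3 - <<'E'
from lid import *
lid()
a=np.radians(8)
for n in ["scene","top"]:
    c=read_camera(n);cv2.imwrite(f"pics/{n}8.png",c["image"])
    P=cloud(c).reshape(-1,3);P=P[c["range_z"].ravel()>0]
    q=P-[.63882,-.18963,.102];x=q[:,0]*np.cos(a)+q[:,1]*np.sin(a);y=-q[:,0]*np.sin(a)+q[:,1]*np.cos(a);z=q[:,2]
    for lo,hi in((-.095,-.04),(.04,.095),(-.095,.095)):
        m=(y>lo)&(y<hi)&(abs(x)<.05)&(z>.015)&(z<.12)
        if m.sum()<30: continue
        # robust line x=b+k z, keep the backmost face
        k,b=np.polyfit(z[m],x[m],1)
        for _ in range(8):
            r=x-(k*z+b);mm=m&(abs(r)<.005)
            k,b=np.polyfit(z[mm],x[mm],1)
        print(n,lo,m.sum(),mm.sum(),"angle",np.pi/2+np.arctan(k),"offset",b)
E
```

```text
12.22 [ 0.6546 -0.1864  0.2395] [-3.1355  0.0059  0.1384] 0.319 [-5.9  7.8 -1.4] [0.98 0.99 0.06] theta 1.708 r 0.1593
scene -0.095 603 591 angle 1.6611856941972507 offset 0.000435293352948934
scene 0.04 620 604 angle 1.6561217881011967 offset 0.0001695967290780912
scene -0.095 2079 2051 angle 1.6577639216368412 offset 0.00039312703965157494
top -0.095 43 43 angle 1.6315451533275973 offset -0.00821755420633693
top 0.04 275 176 angle 1.654456849008837 offset -0.012090404992121858
top -0.095 318 217 angle 1.6627295427520392 offset -0.012427755906626668
```

View pics/scene8.png

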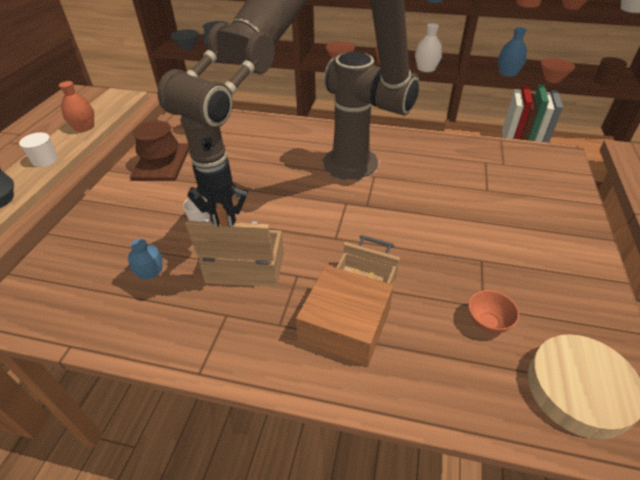

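The lid stands nearly at balance. A plane fit to it gives 1.66 rad, while the tool pose suggests 1.71 rad. The direct view is more trustworthy, so I'll advance about 13 mm slowly and measure again.

Request:
{"method": "send_rows", "body": {"increments": [0.0,3,0,0,0,0,0,0.0,6,0,0.3,0,0,0,0.0,9,0,0.7,0,0,0,0.0,11,0,1,0,0,0,0.0,12,0,1.2,0,0,0,0.0,12,0,1.2,0,0,0,0.0,12,0,1.2,0,0,0,0.0,12,0,1.2,0,0,0]}}

```text
t: 12.98
position: [0.6652, -0.1848, 0.238]
eef_rot: [-3.135, 0.009, 0.138]
ft_force: [-5.8, 8.0, -1.7]
opening: 0.313
```

```bash
cat > ang.py <<'E'
from lid import *
lid()
a=np.radians(8)
for n in ["scene","scene"]:
    c=read_camera(n);cv2.imwrite(f"pics/{n}9.png",c["image"])
    P=cloud(c).reshape(-1,3);P=P[c["range_z"].ravel()>0]
    q=P-[.63882,-.18963,.102];x=q[:,0]*np.cos(a)+q[:,1]*np.sin(a);y=-q[:,0]*np.sin(a)+q[:,1]*np.cos(a);z=q[:,2]
    for lo,hi,zl in((-.095,.095,.015),(-.095,.095,.05),(-.012,.012,.132)):
        m=(y>lo)&(y<hi)&(abs(x)<.06)&(z>zl)&(z<(.12 if zl<.1 else .155))
        k,b=np.polyfit(z[m],x[m],1)
        for _ in range(8):
            r=x-(k*z+b);mm=m&(abs(r)<.005)
            k,b=np.polyfit(z[mm],x[mm],1)
        print(n,lo,zl,m.sum(),mm.sum(),"angle",np.pi/2+np.arctan(k),"offset",b,"via hinge",np.pi/2+np.arctan(np.median(x[mm]/z[mm])))
c=read_camera("top");P=cloud(c).reshape(-1,3);P=P[c["range_z"].ravel()>0]
a2=np.radians(-9.5);q=P-[0.6165,.1315,0];x=q[:,0]*np.cos(a2)+q[:,1]*np.sin(a2);y=-q[:,0]*np.sin(a2)+q[:,1]*np.cos(a2);z=q[:,2]
m=(x<-.14)&(x>-.19)&(abs(y)<.03)&(z>.06)&(z<.09)
print("bar x",np.percentile(x[m],[2,50,98]).round(4),m.sum())
for l,z0 in(("teacup",0),("flask",0),("bowl",0)):
    for d in landmark_of("top",l)[:1]: print(l,d["score"],pix_at_z(c,d["centre"],z0).round(3))
E
python3 ang.py
```

```text
12.98 [ 0.6652 -0.1848  0.238 ] [-3.135   0.0091  0.1384] 0.313 [-5.8  8.  -1.7] [ 0.82  1.56 -0.01] theta 1.776 r 0.1593
scene -0.095 0.015 1929 1891 angle 1.7254684339804238 offset 0.0001198719495203947 via hinge 1.7269454407946903
scene -0.095 0.05 1337 1299 angle 1.7286013320395022 offset -0.00018313664877598528 via hinge 1.7265760041572864
scene -0.012 0.132 50 50 angle 1.7214057286953566 offset 0.0007171334278420819 via hinge 1.7255898238028509
scene -0.095 0.015 1914 1877 angle 1.724182296180878 offset 0.0002502257724990221 via hinge 1.7274333091532643
scene -0.095 0.05 1336 1299 angle 1.7246229085614575 offset 0.00021308854537407685 via hinge 1.7268258560840748
scene -0.012 0.132 47 46 angle 1.6903436832017977 offset 0.00515431740720089 via hinge 1.7258675549451592
bar x [-0.159  -0.154  -0.1481] 141
teacup 0.77 [ 0.422 -0.413  0.   ]
flask 0.97 [ 0.636 -0.465  0.   ]
bowl 0.61 [0.623 0.469 0.   ]
```

The camera says 1.726 rad and the tool pose 1.776 rad. These straddle 1.745 and both are within tolerance. I'll hold briefly and check that the lid is still.

Request:
{"method": "send_rows", "body": {"increments": [0.0,0,0,0,0,0,0,0.0,0,0,0,0,0,0,0.0,0,0,0,0,0,0,0.0,0,0,0,0,0,0,0.0,0,0,0,0,0,0,0.0,0,0,0,0,0,0,0.0,0,0,0,0,0,0,0.0,0,0,0,0,0,0]}}

```text
t: 13.95
position: [0.6652, -0.1848, 0.2381]
eef_rot: [-3.135, 0.009, 0.138]
ft_force: [-6.2, 8.4, -0.7]
opening: 0.317
```

```bash
python3 ang.py
```

```text
13.95 [ 0.6652 -0.1848  0.2381] [-3.1351  0.009   0.1384] 0.317 [-6.2  8.4 -0.7] [0.78 1.53 0.01] theta 1.776 r 0.1593
scene -0.095 0.015 1933 1895 angle 1.7228689572122964 offset 0.00037258287438095056 via hinge 1.7284295004658157
scene -0.095 0.05 1343 1305 angle 1.721467215198602 offset 0.0005055272477367315 via hinge 1.7277591932991119
scene -0.012 0.132 52 51 angle 1.714125158934345 offset 0.0015832792946114272 via hinge 1.7259018393777255
scene -0.095 0.015 1928 1891 angle 1.72449442878544 offset 0.00020814496867303122 via hinge 1.7271661137240137
scene -0.095 0.05 1354 1317 angle 1.722423525658936 offset 0.00039310477052646807 via hinge 1.7267010466924306
scene -0.012 0.132 49 49 angle 1.7129714616280642 offset 0.0020350859274678858 via hinge 1.7258809507570385
bar x [-0.1591 -0.154  -0.1479] 139
teacup 0.83 [ 0.424 -0.412  0.   ]
flask 0.76 [ 0.642 -0.459  0.   ]
bowl 0.81 [0.621 0.47  0.   ]
```

View pics/scene9.png

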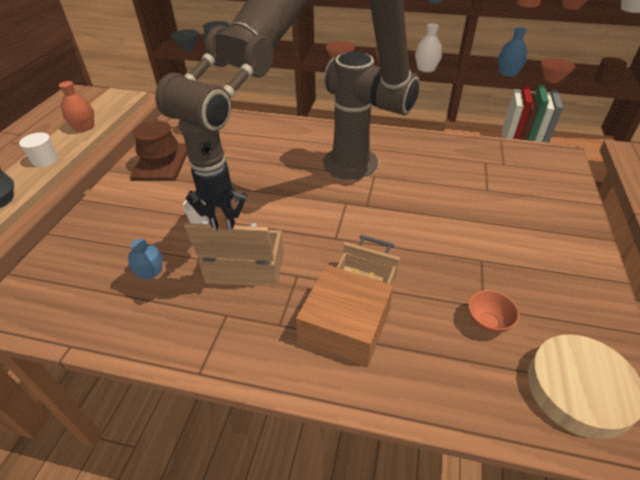

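The lid at (230,240) is still at about 1.727 rad with the tongue between the fingers. The drawer is out at (370,260), and the cup, flask and bowl have not moved. I'm handing in.

```bash
python3 -c "
from cell import *
print(close_job())"
```

```text
the job is handed in; nothing more can be done
None
```

I pulled the drawer out to its stop and left it out. Then I gripped the lid by its tongue, swung it up to its balance point and handed the job in still holding it, at about 14 s. The hand-in reports no verdict.

My last checks:
- **Drawer:** I felt the stop after 110 mm of travel. The handle bar now stands about 154–156 mm in front of the cabinet face, against 155 mm expected at the stop.
- **Lid angle:** the two estimates disagree slightly. The camera fit to the lid gives 1.727 rad, while the tool pose suggests 1.776 rad. They lie either side of 1.745 rad, and both are within the 0.09 rad tolerance.
- **Lid stillness and grip:** both angle readings were steady over the last second. The jaws stayed at about 27 mm on the 28 mm tongue. I could not read the finger contact force directly.
- **Cup, flask and bowl:** all were found within about 7 mm of where they started, which is within detection noise.

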